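# Lock the tube rotator's spindle

## Task

Lock the tube rotator's spindle before the tube is changed: push the black-balled star handle round until the slot in the steel disc stands straight up in line with the locking bar, then push the bar by its red thumb plate through the slot until its nose is fully home against the stop in the keeper post. Push without forcing anything, do not lift or draw the bar out of its guides, leave everything else on the machine and the bench where it stands, and finish with the arm clear.

Things in the scene. Friction and masses are not known exactly. Their poses are not given: they have to be found in the camera images.
- rotator: tube rotator, fixed on the table: steel bed plate 180 x 640 x 12 mm with grey headstock, keeper post, chucked tube and coil stand. Origin: on the table, under the spindle axis (which is 140 mm up), 60 mm from the lock disc. Its z is up, +y runs along the spindle from the lock disc to chuck and tube, x is across (roughly away from the robot). All mm below are in these axes
- headstock_top (a point): middle of the bar's track, on the headstock's flat top: rotator (0, 0, 198) mm. The headstock is a box 140 mm across (x), from y = -30 to +215. The bar slides along x = 0 through two aluminium guides, at y -28 to +2 and +32 to +57, each 44 mm across and closed on top, 219 mm above the table with its screws. Behind them the top is bare
- spindle_axis (a point): centre of the lock disc: rotator (0, -60, 140) mm. The steel disc is 150 mm in diameter and 12 mm thick and has about 25 mm of free space on each side of it along y, to headstock and keeper post
- lock_disc (a joint): angle of the lock disc, rad. 0: slot straight up, in line with the bar; positive: slot leans to the rotator's +x (away from the robot). Starts at 0.35 to 1.1. Turns freely both ways with some 0.13 N m (1.5 N at a handle), does not spring back, stays where left. If the slot is a little off (up to about 0.07 rad) the bar's round nose pulls it in line
- slot (a point): middle of the slot, 65 mm from the spindle axis; z points outward along the slot, y along the spindle. The slot is cut in from the rim, 18 mm wide and 20 mm deep, yellow on both sides, and goes through the whole thickness of the disc
- handle_near (a point): centre of the black ball (22 mm diameter, 110 mm from the axis) on a handle: a 12 mm rod standing out radially from the disc's rim (radius 75 to 108 mm), 30 degrees from the slot on its robot side. Axes as slot. Pushing this handle towards the robot (rotator -x) from its far side brings the slot up; then the handle leans 30 degrees to the robot
- handle_far (a point): the same on the handle 30 degrees from the slot on the other side. Six such handles stand round the disc, at 30, 90 and 150 degrees either side of the slot
- lock_bar: steel locking bar, 14 x 14 x 194 mm, 0.32 kg, loose in the two guides (1 mm play each side), friction some 1 to 4 N. Origin: on its underside at mid length; axes run as the rotator's. Round nose (radius 7 mm) at y = -97 mm, thumb plate at y = +97. It is pushed along the rotator's -y
- bar_nose (a point): tip of the bar's nose, at half its height; at the start in the first guide, 98 to 118 mm short of the keeper's stop and 36 to 56 mm short of the disc's middle plane
- thumb_plate (a point): middle of the back (+y) face, the one to push, of the red upright thumb plate at the rear end of the bar: 34 mm across, 6 mm thick, from 2 to 40 mm above the headstock top; the point is 20 mm above it. Axes as the bar's. There is free headstock top behind it
- keeper_stop (a point): point on the keeper's stop face where the nose comes to rest: rotator (0, -122, 205) mm, axes as the rotator's; the bar is fully home when bar_nose is here. The keeper post is 50 mm across, y = -94 to -130, with a fork 20 mm wide, open at the top, 220 mm high; its end plate is 226 mm high
- sleeve: bystander: short steel tube sample, 28 mm diameter, 40 mm tall, standing on the headstock top on the far side of the bar; origin: centre of its underside
- ring_gauge: bystander: brass ring, 30 mm diameter, 18 mm tall, lying on the headstock top on the robot's side of the bar; origin: centre of its underside
- test_tube: bystander: steel tube, 38 mm diameter, 170 mm tall, standing on the table on the robot's side of the rotator; origin: centre of its foot
- probe_block: bystander: aluminium probe block 40 x 70 x 45 mm with a round connector on top (71 mm in all), on the table on the robot's side; origin: centre of its underside
- spare_coil: bystander: aluminium test coil, a ring of 70 mm diameter, 30 mm tall, with a short brass connector sticking out sideways, lying on the table beyond the rotator; origin: centre of its underside
- chuck_key: bystander: steel T-shaped chuck key, 102 mm bar with a 91 mm stem, lying on the table beyond the rotator; origin: under the middle of the cross bar
- mouse: bystander: black computer mouse, 105 x 60 x 35 mm, on the table at the right; origin: centre of its underside
Not all that is in view belongs to the job. What is shaped like the lock_bar but purple is not meant.

How it is judged:
On the way, in this order (a step that is already met when the one before it is completed fails the run):
1. the disc's slot stands in line with the bar, within 0.1 rad (value of joint lock_disc between -0.1 and 0.1 rad), for 0.2 s.
2. the bar is through the slot, with its nose fully home in the keeper (y of bar_nose in the frame of keeper_stop between -0.004 and 0.004 m and x of bar_nose in the frame of keeper_stop between -0.005 and 0.005 m and z of bar_nose in the frame of keeper_stop between -0.006 and 0.006 m), for 0.2 s.
At the end, for the whole second after the job is handed in: the bar lies through the disc's slot with its nose within 4 mm of the keeper's stop and inside the fork (5 mm sideways, 6 mm in height), the disc is within 0.08 rad of upright, both are at rest (all of step 2 and value of joint lock_disc between -0.08 and 0.08 rad and linear speed of lock_bar below 0.01 m/s and velocity of joint lock_disc between -0.05 and 0.05 rad/s); the robot touches nothing.
It fails at once if the bar is lifted off the headstock (by more than 12 mm) or drawn out of its guides (z of lock_bar in the frame of rotator above 0.21 m or y of lock_bar in the frame of rotator above 0.15 m).
It fails at once if the bar is forced against disc, guides or stop with more than 100 N (contact force between lock_bar and rotator above 100 N).
It fails at once if a bystander is moved (by more than 30 mm on the table, 20 mm on the headstock) or knocked over (distance of any of test_tube, probe_block, spare_coil, chuck_key, mouse from where it was at the start of the episode above 0.03 m or distance of any of sleeve, ring_gauge from where it was at the start of the episode above 0.02 m or angle between any of test_tube, sleeve's own z axis and vertical above 0.4 rad).
It also fails if it takes over 48 s, if anything falls off the work surface, if the arm or the gripper's body presses on something with over 40 N, if the wrist force passes 120 N, or if a joint passes its speed limit or range.

## Robot

A 6-joint arm with a two-finger parallel gripper is mounted at the origin on the work surface. World frame = base frame: x ahead of the robot, y to its left, z up, the work surface at z = 0. Lengths are in m, angles in rad, forces in N, time in s.
With the tool pointing down it reaches from about 0.275 to 1 m from the base axis. Payload 8.4 kg.
Tool frame: the origin (TCP) lies midway between the tips of the shut fingers; the grasp point (between the pads) lies 19 mm behind it (manip.grasp_offset is the distance from the TCP to the grasp point, in m); z points along the fingers, x is the direction in which the jaws open and shut, and the axes are right-handed (so a half turn about z gives the same grasp; the last joint's range is limited). The gripper opens to 85 mm and grips with 20 to 120 N. Pads are 22 mm wide; open, the fingers measure 114 mm over their backs; the gripper's body (76 mm by 85 mm) begins 54 mm behind the grasp point. The pads swing forward as they close: fully open they stand 13 mm farther back than shut.
Start: joints at [-1.167, 0.353, 1.633, -0, 1.155, -0.002], TCP at [0.247, -0.574, 0.231] pointing down, gripper open.
Joint ranges: [-2.63, 2.63], [-0.92, 2.1], [0.06, 2.66], [-1.3, 4.44], [0, 2.69], [-3.02, 3.02]. Speed limits (rad/s): [2.22, 2.22, 2.79, 3.14, 3.14, 3.14].

## Interface

Orientations are given as a unit quaternion [w, x, y, z].
In Python, from station import telemetry, cams, hand_in, manip gives the robot as it stands.
- The arm moves only by the shell command python3 -m creep 'ROWS' [OPENING] [FORCE]. ROWS is JSON, a list of rows, each a list of 2 entries, a list of its own where there are three numbers: the shift along the tool's x, y, z in m, then the turn, a rotation vector about the tool's x, y, z in rad. In form: [[[tx, ty, tz], [wx, wy, wz]], ...]. A call has 1 to 10 rows; each row is the pose to reach, as a shift and turn from the pose commanded when the call began, along the tool's axes at that moment; what a row does not reach only later rows make up. A row lasts 1/12 s, in which the tool goes at most 41.7 mm and 7.16 degrees, less where a joint would pass 70% of its speed; a pose out of reach is approached as far as the arm can. A call with a gripper value outside its range is refused whole. OPENING is the finger opening in m, from 0 to 0.0854, set as the call begins (- or left out, the last holds). The fingers move at their own pace and stop on an object; FORCE is the grip in N (left out, the last holds). Time passes only in rows, so rows that repeat a pose let the fingers close. It gives the time, the measured TCP pose, the force and the opening at its end, in the units of the state.
- telemetry.state(): the state, without advancing time (a new reading comes with each control period).
- cams.read_camera(name): name is "side" or "top" or "wrist"; returns a dict with "frame" (480x640x3 uint8, blue, green, red), "fx", "fy", "cx", "cy" (pixels), "distortion" ([k1, k2, p1, p2, k3] as OpenCV has them; the pictures are not rectified), "world_from_camera" (4x4, takes a point from camera to world coordinates); the wrist camera has in their place "tool_from_camera" (4x4, takes a point from camera to tool coordinates, whose origin is the TCP and whose axes are the tool frame's). Camera axes: x right, y up, looking along -z (the intrinsics and any distortion apply to the point x, -y, -z); pixel columns grow to the right and rows downward; lengths in m; the calibration is good to about 2 mm. A picture is of the moment at which its call begins: read the wrist's pose just before it. There is no depth.
- hand_in(): hands the job in, once; it reports no verdict.
Trained networks look in the newest picture that a camera, given by its name, has taken for a name from the list of things; names that differ only in an ending like _2 or _b are one class to them, and where a whole thing is asked for, a point or a joint stands for the part that bears it (a point fixed in the world has none). Each returns a list of dicts, best first, with "confidence" (0 to 1); they miss things now and then, are a little off and sometimes report something else, mostly with a low value. They report only what shows in the picture. A call takes as long as a camera call. They do not tell look-alikes from the thing itself.
- cams.boxes_of(camera, target): "extent" ([centre column, centre row, width, height] in pixels, round what is visible of it).
- cams.masks_of(camera, target): "pixels" (480x640 bool, what is visible of it) and "extent" ([centre column, centre row, width, height] in pixels, round what is visible of it).
The state is a dict: "t": time; "q": joint angles; "joint_velocities": joint speeds; "joint_torque": joint torques, N m; "position": TCP position; "ee_rot": TCP orientation; "ft_force": force on the tool from outside, world axes, zero at the start; "wrist_torque": the same for the moment, N m; "width": finger opening in m.
Only numpy, scipy, OpenCV 4.12 (cv2) and the standard library are available. Lean on these libraries where they do the work, as an engineer would, in place of code of your own. Each camera call takes 0.05 s, during which the arm holds its last target.

## Working session

There is one attempt and no reset: what is moved stays moved. The work goes in short steps, Python scripts to look and compute and a shell command to move; the robot and the scene stay as the last step left them, time stands still between calls to the robot, and variables do not carry over. Pictures are saved under pics/ and viewed, and the job is handed in when it is done.

```bash
ls; mkdir -p pics
python3 - <<'E'
from station import telemetry, cams, manip
import cv2
s=telemetry.state(); print(s)
for n in ["side","top","wrist"]:
    r=cams.read_camera(n); cv2.imwrite(f"pics/{n}0.png",r["frame"])
    print(n,r["fx"],r["fy"],r["cx"],r["cy"],r["distortion"],r.get("world_from_camera",r.get("tool_from_camera")))
E
```

```text
pics
{'t': 0.0, 'q': array([-1.16740447e+00,  3.53673348e-01,  1.63417005e+00, -3.28181933e-05,
        1.15519662e+00, -2.42876557e-03]), 'joint_velocities': array([ 0.00259211, -0.00221028,  0.00030066, -0.00045153,  0.00032363,
        0.00069906]), 'joint_torque': array([-1.44418271e-03, -6.05243540e+01, -3.42069912e+01, -8.78757282e-05,
        9.42415703e-03, -2.29746445e-05]), 'position': array([ 0.24651155, -0.57378978,  0.23053058]), 'ee_rot': array([-3.87056179e-04,  8.35100091e-01, -5.50097549e-01, -6.11665334e-04]), 'ft_force': array([-1.08845325,  0.20075697,  0.60804866]), 'wrist_torque': array([ 0.04246939,  0.02965395, -0.00841457]), 'width': 0.08524248069715157}
side 473.7087021055051 473.7087021055051 312.47635860939175 238.44677327350686 [-0.0394408  0.         0.         0.         0.       ] [[-0.88471267  0.33296419 -0.32621823  0.15944056]
 [-0.46612811 -0.63621087  0.61478478  0.68591922]
 [-0.00284227  0.69596737  0.71806779  1.07463319]
 [ 0.          0.          0.          1.        ]]
top 455.86243550184275 455.86243550184275 319.3188082637005 238.3778874316017 [0.02337878 0.         0.         0.         0.        ] [[ 0.00186637  0.99634119 -0.08544444  0.46580773]
 [-0.99999708  0.00172813 -0.00169182 -0.06775995]
 [-0.00153797  0.08544735  0.9963415   1.3385698 ]
 [ 0.          0.          0.          1.        ]]
wrist 330.3990847130092 330.3990847130092 315.14186766257114 237.3644412844489 [-0.04728331  0.          0.          0.          0.        ] [[ 9.99999349e-01  7.96667464e-04  8.16782572e-04  1.71573458e-04]
 [ 1.00370572e-03 -9.54657204e-01 -2.97705584e-01 -7.64958003e-02]
 [ 5.42575015e-04  2.97706210e-01 -9.54657383e-01 -1.42113017e-01]
 [ 0.00000000e+00  0.00000000e+00  0.00000000e+00  1.00000000e+00]]
```

View pics/side0.png

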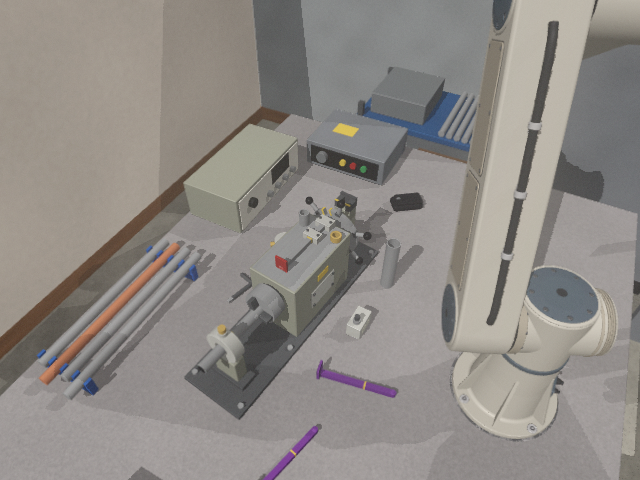

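View pics/top0.png

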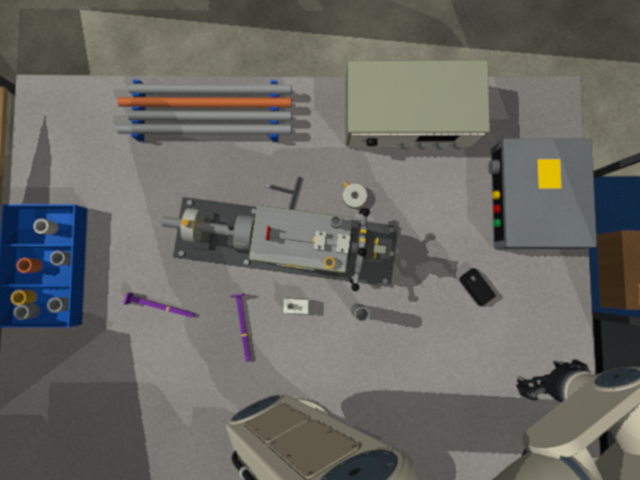

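View pics/wrist0.png

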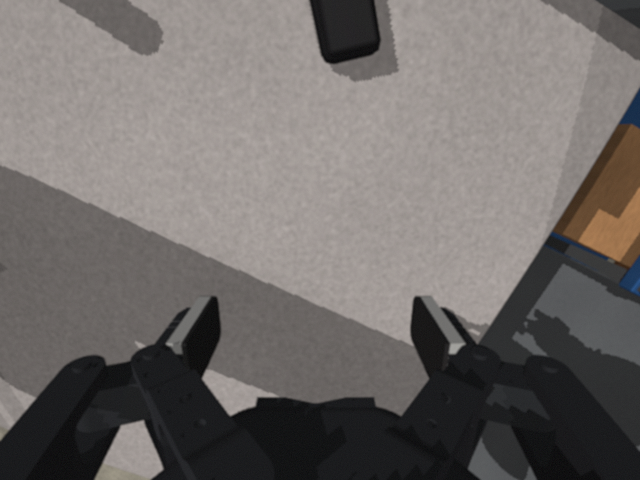

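Side view: the rotator runs from about (200,380) to (370,230), with the red thumb plate at (281,263) and the star handles near (345,220). Top view: headstock spans about (252–352, 208–270), red plate (268,232), disc near (360,245). The purple look-alikes lie on the table at (160,305) and (243,325).

Run:
```python
import cv2
a=cv2.imread("pics/top0.png")[180:300,160:420]; cv2.imwrite("pics/topc.png",cv2.resize(a,None,fx=3,fy=3,interpolation=cv2.INTER_CUBIC))
a=cv2.imread("pics/side0.png")[180:340,230:390]; cv2.imwrite("pics/sidec.png",cv2.resize(a,None,fx=3.7,fy=3.7,interpolation=cv2.INTER_CUBIC))
from station import cams
for c in ["top","side"]:
  for t in ["headstock_top","thumb_plate","handle_near","handle_far","lock_disc","slot","lock_bar","rotator","sleeve","ring_gauge","test_tube"]:
    try: print(c,t,[( [round(float(v),1) for v in d["extent"]],round(d["confidence"],2)) for d in cams.boxes_of(c,t)][:3])
    except Exception as e: print(t,e)
```

```text
top headstock_top [([277.9, 244.7, 234.4, 95.2], 0.58), ([265.0, 250.4, 210.2, 86.4], 0.26)]
top thumb_plate [([278.8, 243.0, 234.4, 97.8], 0.75), ([160.1, 304.1, 73.1, 24.2], 0.74), ([243.6, 327.5, 16.0, 65.6], 0.65)]
top handle_near [([266.9, 251.1, 207.1, 85.5], 0.9)]
top handle_far [([264.3, 250.6, 207.8, 85.3], 0.94), ([301.1, 235.1, 63.8, 18.5], 0.55)]
top lock_disc [([264.1, 250.1, 204.4, 81.1], 0.58), ([279.8, 242.2, 234.4, 92.4], 0.41)]
top slot []
top lock_bar [([242.4, 327.8, 13.4, 66.9], 0.9), ([300.1, 234.5, 65.4, 21.4], 0.8), ([354.3, 196.1, 20.8, 26.1], 0.68)]
top rotator [([265.0, 249.4, 208.3, 83.1], 0.6), ([281.6, 244.5, 239.0, 95.8], 0.57)]
top sleeve [([337.4, 224.9, 11.9, 11.1], 0.56), ([279.3, 243.2, 236.0, 91.3], 0.38)]
top ring_gauge [([280.4, 243.2, 239.9, 94.9], 0.47)]
top test_tube [([361.2, 312.5, 19.6, 13.2], 0.78), ([281.5, 244.6, 240.4, 97.1], 0.32)]
side headstock_top [([282.1, 304.1, 191.0, 229.5], 0.74)]
side thumb_plate [([298.8, 249.8, 48.1, 42.9], 0.87), ([356.9, 379.4, 75.8, 41.2], 0.82), ([285.3, 284.2, 170.6, 172.2], 0.72)]
side handle_near [([285.6, 287.0, 172.2, 176.8], 0.86)]
side handle_far [([285.4, 284.4, 171.1, 171.9], 0.86)]
side lock_disc [([287.1, 284.5, 174.9, 174.7], 0.74)]
side slot [([285.6, 281.4, 176.0, 172.2], 0.58), ([298.2, 249.4, 49.2, 45.9], 0.24)]
side lock_bar [([291.1, 453.2, 54.7, 53.6], 0.98), ([358.1, 378.8, 78.1, 36.8], 0.94), ([298.4, 248.3, 49.5, 43.3], 0.55)]
side rotator [([280.8, 305.4, 196.4, 227.0], 0.95), ([278.2, 239.1, 15.4, 11.4], 0.58)]
side sleeve [([302.4, 219.6, 11.9, 12.9], 0.71)]
side ring_gauge [([336.2, 236.1, 12.3, 15.1], 0.63)]
side test_tube [([392.6, 263.2, 24.0, 51.0], 0.78)]
```

View pics/topc.png

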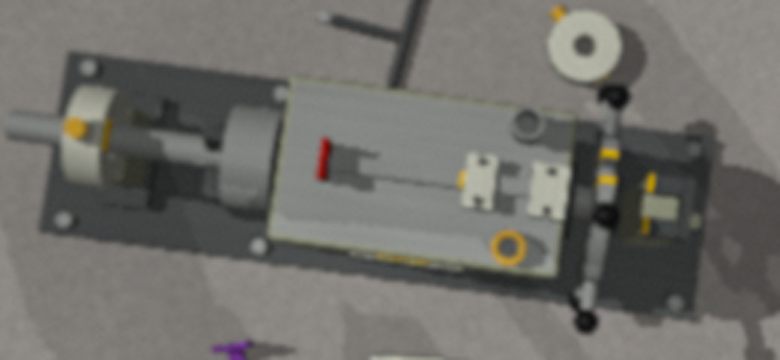

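View pics/sidec.png

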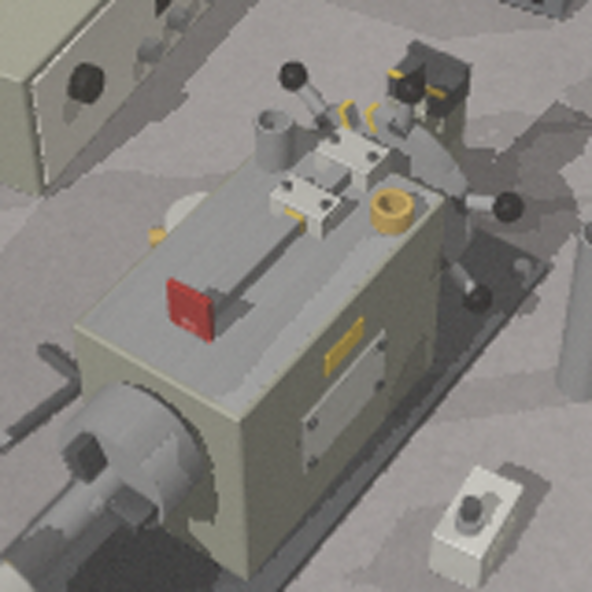

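```bash
cat > h.py <<'E'
import numpy as np, cv2
from scipy.spatial.transform import Rotation as R
from scipy.optimize import least_squares
CAM={"side":(473.7087,312.4764,238.4468,-0.0394408,np.array([[-0.88471267,0.33296419,-0.32621823,0.15944056],[-0.46612811,-0.63621087,0.61478478,0.68591922],[-0.00284227,0.69596737,0.71806779,1.07463319],[0,0,0,1]])),
"top":(455.86244,319.3188,238.37789,0.02337878,np.array([[0.00186637,0.99634119,-0.08544444,0.46580773],[-0.99999708,0.00172813,-0.00169182,-0.06775995],[-0.00153797,0.08544735,0.9963415,1.3385698],[0,0,0,1]]))}
TFC=np.array([[9.99999349e-01,7.96667464e-04,8.16782572e-04,1.71573458e-04],[1.00370572e-03,-9.54657204e-01,-2.97705584e-01,-7.64958003e-02],[5.42575015e-04,2.97706210e-01,-9.54657383e-01,-1.42113017e-01],[0,0,0,1]])
def projT(T,f,cx,cy,k,P):
    P=np.atleast_2d(P); p=(P-T[:3,3])@T[:3,:3]
    p=p*[1,-1,-1]
    K=np.array([[f,0,cx],[0,f,cy],[0,0,1.]])
    return cv2.projectPoints(p.reshape(-1,1,3),np.zeros(3),np.zeros(3),K,np.array([k,0,0,0,0]))[0].reshape(-1,2)
def proj(c,P):
    f,cx,cy,k,T=CAM[c]; return projT(T,f,cx,cy,k,P)
def tool(s):
    w,x,y,z=s["ee_rot"]; T=np.eye(4); T[:3,:3]=R.from_quat([x,y,z,w]).as_matrix(); T[:3,3]=s["position"]; return T
def wproj(s,P): return projT(tool(s)@TFC,330.3990847,315.1418677,237.3644413,-0.04728331,P)
def rot2w(x,y,yaw,P):
    c,s_=np.cos(yaw),np.sin(yaw); P=np.atleast_2d(P)
    return P@np.array([[c,-s_,0],[s_,c,0],[0,0,1]]).T+[x,y,0]
def ball(th,off,r=.11): # off angle toward +x
    a=th+off; return np.array([r*np.sin(a),-.06,.14+r*np.cos(a)])
E
cat > fit.py <<'E'
from h import *
t=lambda x,y:(x/3+160,y/3+180)
s=lambda x,y:(x/3.7+230,y/3.7+180)
C=[("top",t(291,77),(.07,.215,.198)),("top",t(268,238),(-.07,.215,.198)),("top",t(556,276),(-.07,-.03,.198)),("top",t(575,113),(.07,-.03,.198)),
("side",s(77,326),(.07,.215,.198)),("side",s(240,419),(-.07,.215,.198)),("side",s(445,200),(-.07,-.03,.198))]
d=np.pi/180
B=[("top",t(606,215),-30*d),("top",t(614,97),30*d),("top",t(586,321),-90*d),("side",s(293,76),30*d),("side",s(409,88),-30*d),("side",s(508,207),-90*d),("side",s(478,297),-150*d)]
def res(p):
    return np.concatenate([proj(c,rot2w(*p[:3],P))[0]-uv for c,uv,P in C]+[proj(c,rot2w(*p[:3],ball(p[3],o)))[0]-uv for c,uv,o in B])
r=least_squares(res,[.55,0,0,.6]);print(r.x);print(r.fun.reshape(-1,2).round(1))
p=r.x
# bar: red plate top edge centre back face
for n,P in [("kst",(0,-.122,.205)),("headtop",(0,0,.198)),("plate",(0,.14,.218)),("near ball",ball(p[3],-30*d)),("near ball at 0",ball(0,-30*d))]:
    print(n,rot2w(*p[:3],P)[0].round(4))
# plate: top view top-edge centre crop ~(323,160); side plate top edge (190,295)
def rp(q): 
    y=q[0]
    return np.concatenate([proj("side",rot2w(*p[:3],[(.017,y,.238),(-.017,y,.238),(.017,y,.20),(-.017,y,.20)])).ravel()-np.array([s(168,281),s(214,303),s(170,316),s(214,340)]).ravel()])
r2=least_squares(rp,[.14]);print("plate back y",r2.x,r2.fun.round(1))
E
python3 fit.py
```

```text
[ 0.5513353  -0.11013372 -0.12715141  0.37345027]
[[-1.  -0.7]
 [-1.2  0.6]
 [ 0.1  0.6]
 [ 0.6 -0.3]
 [-1.6 -0.5]
 [ 0.6  0.7]
 [ 1.1 -1.6]
 [-0.2  0.1]
 [ 0.6 -0.3]
 [-0.1 -0. ]
 [ 0.  -0.1]
 [ 0.5 -0. ]
 [ 0.1 -0.4]
 [ 0.  -0.1]]
kst [ 0.5359 -0.2311  0.205 ]
headtop [ 0.5513 -0.1101  0.198 ]
plate [0.5691 0.0287 0.218 ]
near ball [ 0.5274 -0.1676  0.2488]
near ball at 0 [ 0.4892 -0.1627  0.2353]
plate back y [0.17404364] [ 0.4 -0.3 -0.6 -0.1  0.8  0.7  0.   0.3]
```

The fit holds to about 1 px: rotator at (0.551, −0.110), yaw −0.127, disc at 0.37 rad. The near ball is at z 0.249. The thumb plate's back face is at rotator y = 0.174, so the nose is about 102 mm from the stop, which is plausible. Next I raise, turn the tool to the rotator's axes and shut the fingers.

```bash
python3 -m creep '[[[0,0,-0.02],[0,0,0.107]],[[0,0,-0.045],[0,0,0.213]],[[0,0,-0.07],[0,0,0.32]],[[0,0,-0.09],[0,0,0.427]],[[0,0,-0.1],[0,0,0.533]],[[0,0,-0.1],[0,0,0.533]],[[0,0,-0.1],[0,0,0.533]]]' 0 40
cat > where.py <<'E'
from h import *
from station import telemetry
s=telemetry.state(); T=tool(s)
x,y,yaw=.55134,-.11013,-.12715
p=T[:3,3]-[x,y,0]; c,sn=np.cos(yaw),np.sin(yaw)
print("t",round(s["t"],2),"TCP rot frame",np.round([c*p[0]+sn*p[1],-sn*p[0]+c*p[1],p[2]],4),"F",s["ft_force"].round(1),"w",round(s["width"],4),"q",s["q"].round(2))
Rr=R.from_euler("z",yaw).as_matrix().T@T[:3,:3]; print(Rr.round(3))
E
python3 where.py
```

```text
t: 1.83
position: [0.2468, -0.5743, 0.3314]
ee_rot: [-0.0, -0.662, 0.75, -0.0]
ft_force: [-0.1, -0.4, -0.8]
width: 0.0005
t 1.83 TCP rot frame [-0.2432 -0.4991  0.3314] F [-0.1 -0.4 -0.8] w 0.0005 q [-1.17  0.28  1.52 -0.    1.35  0.53]
[[ 0.003 -1.     0.   ]
 [-1.    -0.003 -0.001]
 [ 0.001 -0.    -1.   ]]
```

```bash
python3 -m creep '[[[-0.03,-0.018,0],[0,0,0]],[[-0.06,-0.036,0],[0,0,0]],[[-0.09,-0.054,0],[0,0,0]],[[-0.12,-0.072,0],[0,0,0]],[[-0.15,-0.09,0],[0,0,0]],[[-0.18,-0.109,0],[0,0,0]],[[-0.21,-0.127,0],[0,0,0]],[[-0.24,-0.145,0],[0,0,0]],[[-0.27,-0.163,0],[0,0,0]],[[-0.3,-0.181,0],[0,0,0]]]' && python3 -m creep '[[[-0.03,-0.018,0],[0,0,0]],[[-0.06,-0.036,0],[0,0,0]],[[-0.09,-0.054,0],[0,0,0]],[[-0.12,-0.072,0],[0,0,0]],[[-0.139,-0.084,0],[0,0,0]],[[-0.139,-0.084,0],[0,0,0]],[[-0.139,-0.084,0],[0,0,0]],[[-0.139,-0.084,0],[0,0,0]]]'; python3 where.py
cat > look.py <<'E'
import sys
from h import *
from station import cams,telemetry
n=sys.argv[1]
s=telemetry.state()
for c in sys.argv[2:]:
    f=cams.read_camera(c)["frame"]
    if c=="side": f=cv2.resize(f[170:340,230:410],None,fx=3.4,fy=3.4,interpolation=cv2.INTER_CUBIC)
    if c=="top": f=cv2.resize(f[180:300,220:420],None,fx=4,fy=4,interpolation=cv2.INTER_CUBIC)
    cv2.imwrite(f"pics/{c}_{n}.png",f)
E
python3 look.py a wrist side
```

```text
t: 2.67
position: [0.4645, -0.2977, 0.3297]
ee_rot: [-0.0, -0.662, 0.749, 0.001]
ft_force: [-0.2, -0.4, -0.2]
width: 0.0001
t: 3.33
position: [0.5645, -0.1726, 0.3301]
ee_rot: [-0.001, -0.662, 0.75, 0.001]
ft_force: [0.2, -0.6, -0.2]
width: 0.0003
t 3.33 TCP rot frame [ 0.021  -0.0603  0.3301] F [ 0.2 -0.6 -0.2] w 0.0003 q [-0.3   0.22  1.59 -0.    1.33  1.4 ]
[[ 0.002 -1.    -0.002]
 [-1.    -0.002 -0.   ]
 [ 0.     0.002 -1.   ]]
```

View pics/wrist_a.png

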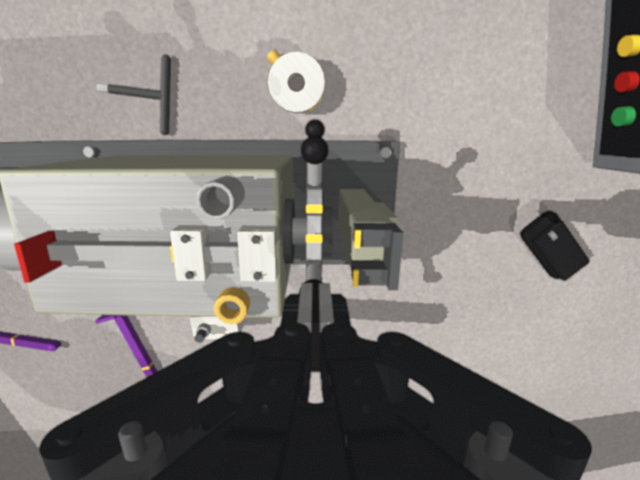

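View pics/side_a.png

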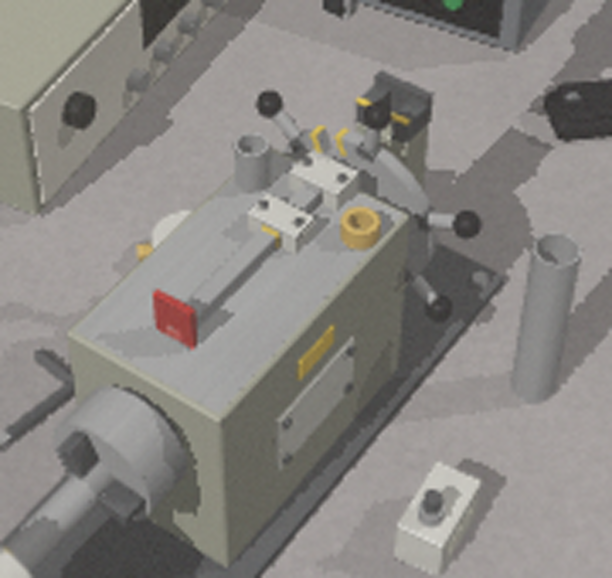

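Run:
```python
from h import *
from station import telemetry
s=telemetry.state(); X=(.55134,-.11013,-.12715); th=.3735; d=np.pi/180
print("TCP in side",proj("side",s["position"]),"crop",(proj("side",s["position"])-[230,170])*3.4)
for n,P in [("near",ball(th,-30*d)),("far",ball(th,30*d)),("far90",ball(th,90*d)),("slotrim",ball(th,0,.075)),("slotbot",ball(th,0,.055)),("kstop",(0,-.122,.22)),("corner",(-.07,-.03,.198)),("corner2",(.07,-.03,.198)),("sideguide",(0,.002,.219))]:
    print(n,wproj(s,rot2w(*X,P)).round(0))
```

```text
TCP in side [[330.03482943 173.55624407]] crop [[340.11842008  12.09122984]]
near [[314. 293.]]
far [[314. 150.]]
far90 [[314. 130.]]
slotrim [[314. 223.]]
slotbot [[314. 226.]]
kstop [[390. 259.]]
corner [[283. 320.]]
corner2 [[277. 170.]]
sideguide [[239. 259.]]
```

Run:
```python
from station import cams
import cv2
f=cams.read_camera("side")["frame"]; cv2.imwrite("pics/side_b.png",f)
```

```text
(no output)
```

View pics/side_b.png

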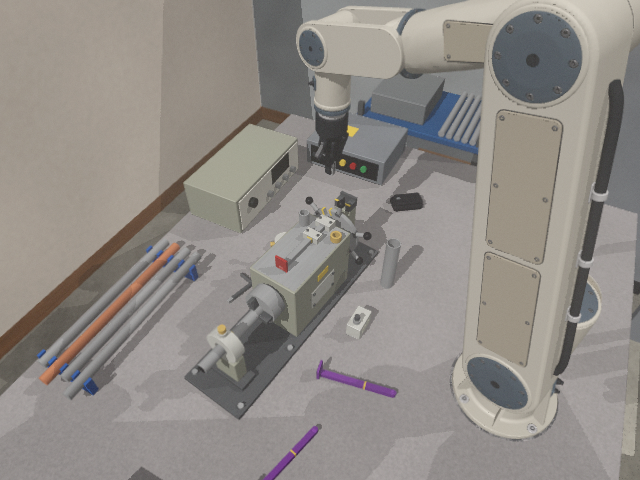

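The side view (gripper tip at about (330,172)) and the wrist view (slot (314,225), far ball (314,150)) both agree with the fitted model to 1–3 px. I descend between the two upper handles.

```bash
python3 -m creep '[[[0,0,0.03],[0,0,0]],[[0,0,0.06],[0,0,0]],[[0,0,0.085],[0,0,0]],[[0,0,0.1],[0,0,0]],[[0,0,0.106],[0,0,0]],[[0,0,0.106],[0,0,0]],[[0,0,0.106],[0,0,0]]]'; python3 where.py;python3 look.py c side wrist
```

```text
t: 4.07
position: [0.5654, -0.173, 0.226]
ee_rot: [0.0, -0.661, 0.751, -0.0]
ft_force: [-0.1, 0.1, 0.2]
width: 0.0001
t 4.07 TCP rot frame [ 0.022  -0.0606  0.226 ] F [-0.1  0.1  0.2] w 0.0001 q [-0.3   0.31  1.71 -0.    1.12  1.4 ]
[[-0.001 -1.     0.001]
 [-1.     0.001 -0.   ]
 [ 0.    -0.001 -1.   ]]
```

View pics/side_c.png

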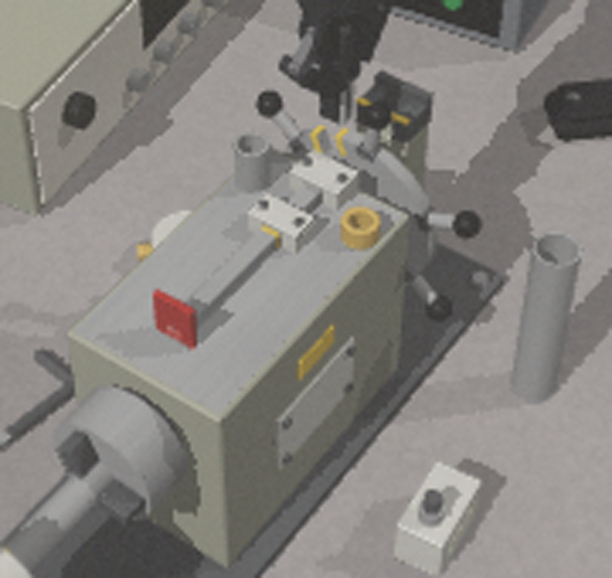

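Fingertips stand at about (340,110), between the far ball (270,103) and the near ball (375,112). I push gently towards the robot.

```bash
python3 -m creep '[[[0,0.006,0],[0,0,0]],[[0,0.012,0],[0,0,0]],[[0,0.017,0],[0,0,0]],[[0,0.022,0],[0,0,0]],[[0,0.027,0],[0,0,0]],[[0,0.032,0],[0,0,0]],[[0,0.037,0],[0,0,0]],[[0,0.041,0],[0,0,0]],[[0,0.044,0],[0,0,0]],[[0,0.044,0],[0,0,0]]]'; python3 where.py;python3 look.py d side wrist top
```

```text
t: 5.0
position: [0.5209, -0.1667, 0.2253]
ee_rot: [-0.0, -0.661, 0.751, 0.0]
ft_force: [0.6, -0.1, -0.2]
width: -0.0003
t 5.0 TCP rot frame [-0.023  -0.06    0.2253] F [ 0.6 -0.1 -0.2] w -0.0003 q [-0.31  0.24  1.81 -0.    1.1   1.39]
[[-0.    -1.    -0.001]
 [-1.     0.     0.   ]
 [-0.     0.001 -1.   ]]
```

View pics/side_d.png

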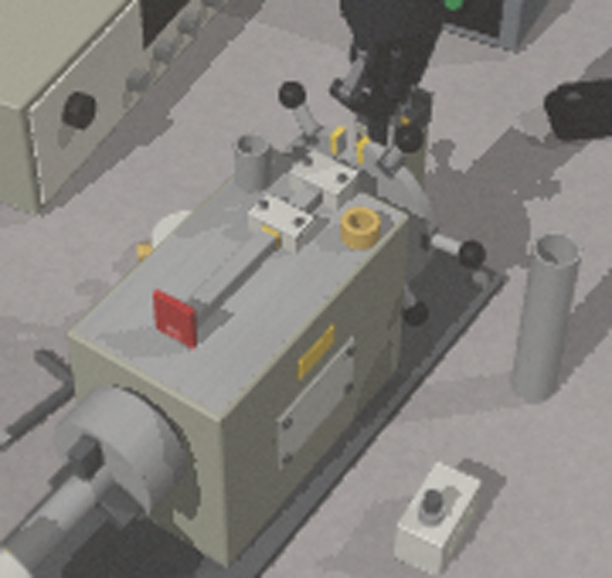

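View pics/wrist_d.png

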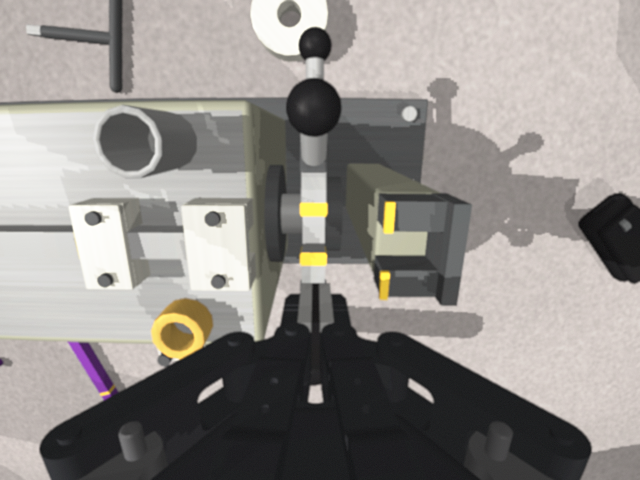

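The balls have moved: side crop far (292,94), near (408,139), left (472,254), lower (416,314); wrist far ball (314,107) and 90° ball (315,44). I solve for the angle.

```bash
cat > ang.py <<'E'
from h import *
X=(.55134,-.11013,-.12715); d=np.pi/180
def ang(S):
    S=[((u/3.4+230,v/3.4+170),o*d) for u,v,o in S]
    r=least_squares(lambda t:np.concatenate([proj("side",rot2w(*X,ball(t[0],o)))[0]-uv for uv,o in S]),[.1]); return r.x,r.fun.round(1)
E
python3 - <<'E'
from ang import *
print(ang([(292,94,30),(408,139,-30),(472,254,-90),(416,314,-150)]))
for S in [(270,103,30),(375,112,-30)]: print(ang([S]))
E
```

```text
(array([0.0939406]), array([-0.1,  0.1,  0.4, -0.3, -0.1, -0.3, -0.3, -0.7]))
(array([0.36208059]), array([0., 0.]))
(array([0.39900519]), array([-0.2,  0.3]))
```

```bash
python3 -m creep '[[[0,0.002,0],[0,0,0]],[[0,0.004,0],[0,0,0]],[[0,0.006,0],[0,0,0]],[[0,0.008,0],[0,0,0]],[[0,0.008,0],[0,0,0]],[[0,0.008,0],[0,0,0]],[[0,0.008,0],[0,0,0]]]'; python3 where.py;python3 look.py e side wrist
```

```text
t: 5.73
position: [0.5134, -0.1657, 0.2252]
ee_rot: [-0.0, -0.661, 0.751, 0.0]
ft_force: [-0.4, -0.4, 0.7]
width: -0.0002
t 5.73 TCP rot frame [-0.0305 -0.06    0.2252] F [-0.4 -0.4  0.7] w -0.0002 q [-0.32  0.23  1.82 -0.    1.09  1.38]
[[-0.    -1.    -0.001]
 [-1.     0.     0.   ]
 [-0.     0.001 -1.   ]]
```

View pics/side_e.png

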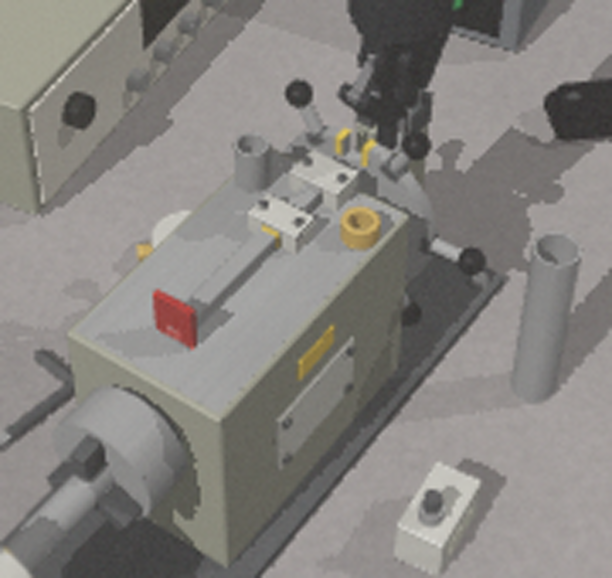

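View pics/wrist_e.png

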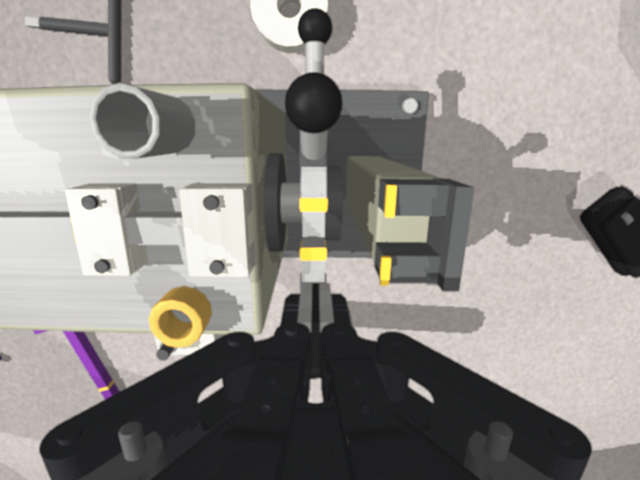

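Slot marks at (313,205)/(313,254) in the wrist view now nearly straddle the bar track and fork. Side crop balls: far (299,93), near (417,145), left (472,261).

```bash
cat >> ang.py <<'E'
def wang(s,W):
    r=least_squares(lambda t:np.array([wproj(s,rot2w(*X,ball(t[0],o*d)))[0][1]-v for v,o in W]),[.1]); return r.x,r.fun.round(1)
E
python3 - <<'E'
from ang import *
from station import telemetry
s=telemetry.state()
print(ang([(299,93,30),(417,145,-30),(472,261,-90)]))
print(wang(s,[(102,30),(27,90)]))
for th in (0,.03,.06): print(th,wproj(s,rot2w(*X,[[.009*np.cos(th)+.075*np.sin(th),-.06,.14+.075*np.cos(th)],[-.009*np.cos(th)+.075*np.sin(th),-.06,.14+.075*np.cos(th)]])).round(1))
E
```

```text
(array([0.01876119]), array([-0. ,  0.1,  0.1,  0.1, -0.2, -0.2]))
(array([0.03078944]), array([0.4, 1.5]))
0 [[315.1 216.3]
 [315.1 252.1]]
0.03 [[315.1 211.6]
 [315.1 247.7]]
0.06 [[315.1 206.9]
 [315.1 243.2]]
```

```bash
python3 -m creep '[[[0,0.001,0],[0,0,0]],[[0,0.0015,0],[0,0,0]],[[0,0.0015,0],[0,0,0]],[[0,0.0015,0],[0,0,0]],[[0,-0.005,0],[0,0,0]],[[0,-0.012,0],[0,0,0]],[[0,-0.014,-0.01],[0,0,0]],[[0,-0.014,-0.04],[0,0,0]],[[0,-0.014,-0.07],[0,0,0]],[[0,-0.014,-0.1],[0,0,0]]]' && python3 -m creep '[[[-0.03,-0.002,0],[0,0,0]],[[-0.06,-0.004,0],[0,0,0]],[[-0.09,-0.006,0],[0,0,0]],[[-0.12,-0.008,0],[0,0,0]],[[-0.15,-0.01,0],[0,0,0]],[[-0.18,-0.012,0],[0,0,0]],[[-0.21,-0.014,0],[0,0,0]],[[-0.24,-0.016,0],[0,0,0]],[[-0.265,-0.018,0],[0,0,0]],[[-0.274,-0.018,0],[0,0,0]]]' && python3 -m creep '[[[0,0,0],[0,0,0]],[[0,0,0],[0,0,0]]]'; python3 where.py;python3 look.py f side wrist
```

```text
t: 6.67
position: [0.5276, -0.1675, 0.3269]
ee_rot: [-0.0, -0.661, 0.751, 0.0]
ft_force: [0.2, -1.3, -0.1]
width: 0.0001
t: 7.5
position: [0.5809, 0.1051, 0.3259]
ee_rot: [0.001, -0.662, 0.75, 0.0]
ft_force: [-0.7, 0.2, -0.5]
width: -0.0
t: 7.67
position: [0.5801, 0.1017, 0.3255]
ee_rot: [-0.0, -0.661, 0.75, -0.0]
ft_force: [0.4, -0.2, -0.3]
width: -0.0
t 7.67 TCP rot frame [0.0017 0.2138 0.3255] F [ 0.4 -0.2 -0.3] w -0.0 q [ 0.17  0.22  1.6  -0.    1.32  1.87]
[[ 0.001 -1.    -0.   ]
 [-1.    -0.001 -0.001]
 [ 0.001  0.    -1.   ]]
```

View pics/side_f.png

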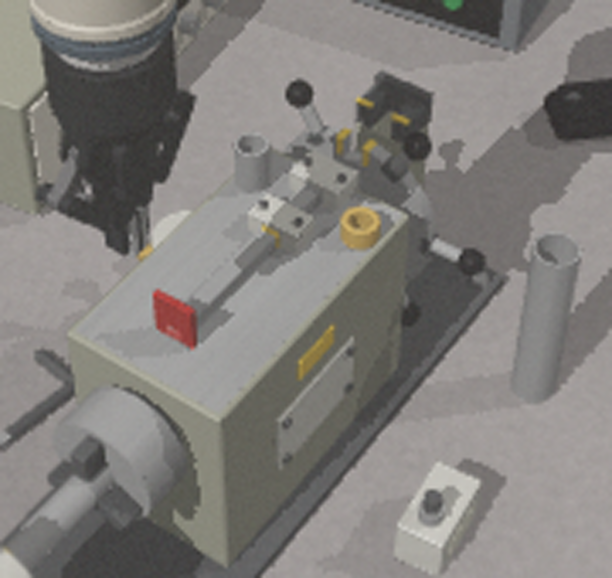

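View pics/wrist_f.png

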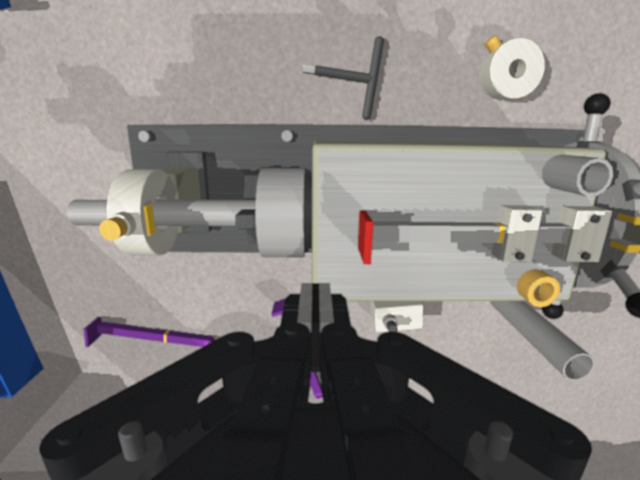

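The side crop confirms the target. The red plate at (177,318) sits on the grey bar running into the two guides, while the purple T pieces lie loose on the table. The balls are unchanged, so the disc stays at about 0.01–0.02 rad. I descend behind the plate.

```bash
python3 -m creep '[[[0,0.001,0.03],[0,0,0]],[[0,0.002,0.06],[0,0,0]],[[0,0.002,0.09],[0,0,0]],[[0,0.002,0.108],[0,0,0]],[[0,0.002,0.115],[0,0,0]],[[0,0.002,0.115],[0,0,0]],[[0,0.002,0.115],[0,0,0]]]'; python3 where.py; python3 -m creep '[[[0.004,0,0],[0,0,0]],[[0.009,0,0],[0,0,0]],[[0.014,0,0],[0,0,0]],[[0.019,0,0],[0,0,0]],[[0.022,0,0],[0,0,0]],[[0.022,0,0],[0,0,0]]]';python3 where.py; python3 look.py g side wrist
```

```text
t: 8.35
position: [0.5787, 0.1015, 0.2112]
ee_rot: [0.0, -0.66, 0.751, -0.0]
ft_force: [0.6, -0.3, 1.1]
width: -0.0001
t 8.35 TCP rot frame [0.0003 0.2134 0.2112] F [ 0.6 -0.3  1.1] w -0.0001 q [ 0.17  0.31  1.74 -0.    1.09  1.87]
[[-0.001 -1.     0.001]
 [-1.     0.001  0.   ]
 [-0.    -0.001 -1.   ]]
t: 8.85
position: [0.5754, 0.0796, 0.2106]
ee_rot: [0.0, -0.66, 0.751, -0.0]
ft_force: [0.3, -0.3, -0.6]
width: -0.0002
t 8.85 TCP rot frame [-2.000e-04  1.913e-01  2.106e-01] F [ 0.3 -0.3 -0.6] w -0.0002 q [ 0.13  0.31  1.75 -0.    1.08  1.83]
[[-0.001 -1.     0.   ]
 [-1.     0.001  0.   ]
 [-0.    -0.    -1.   ]]
```

View pics/side_g.png

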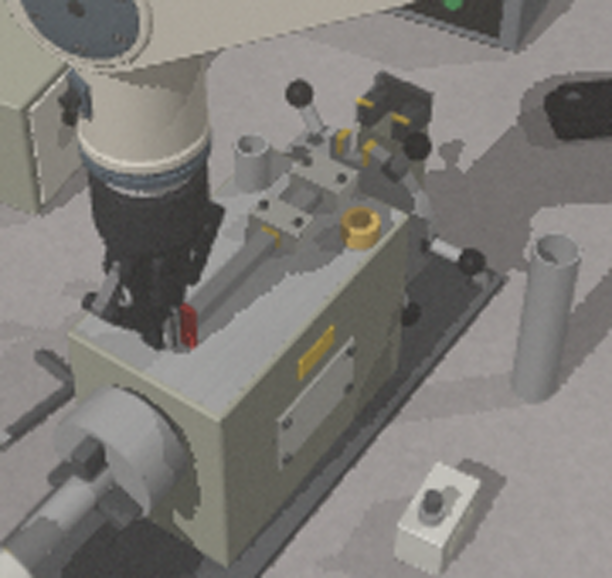

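View pics/wrist_g.png

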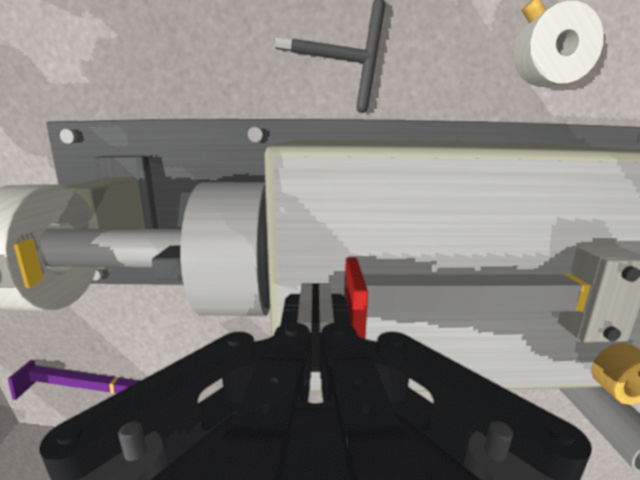

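The finger back is about to touch the plate ((355,300) in the wrist view) and is centred on the bar. I push in stages, watching force.

```bash
python3 -m creep '[[[0.004,0,0],[0,0,0]],[[0.008,0,0],[0,0,0]],[[0.012,0,0],[0,0,0]],[[0.016,0,0],[0,0,0]],[[0.02,0,0],[0,0,0]],[[0.024,0,0],[0,0,0]],[[0.028,0,0],[0,0,0]],[[0.032,0,0],[0,0,0]]]';python3 -m creep '[[[0.003,0,0],[0,0,0]],[[0.006,0,0],[0,0,0]],[[0.009,0,0],[0,0,0]],[[0.012,0,0],[0,0,0]],[[0.015,0,0],[0,0,0]],[[0.018,0,0],[0,0,0]]]';python3 where.py; python3 look.py h side wrist
```

```text
t: 9.62
position: [0.5713, 0.0482, 0.2103]
ee_rot: [0.0, -0.661, 0.751, 0.0]
ft_force: [0.8, 2.8, 0.0]
width: -0.0003
t: 10.12
position: [0.5691, 0.0305, 0.2103]
ee_rot: [0.0, -0.661, 0.751, -0.0]
ft_force: [0.2, 2.6, 1.0]
width: 0.0001
t 10.12 TCP rot frame [-2.000e-04  1.417e-01  2.103e-01] F [0.2 2.6 1. ] w 0.0001 q [0.05 0.29 1.77 0.   1.08 1.75]
[[-0. -1.  0.]
 [-1.  0.  0.]
 [-0. -0. -1.]]
```

View pics/side_h.png

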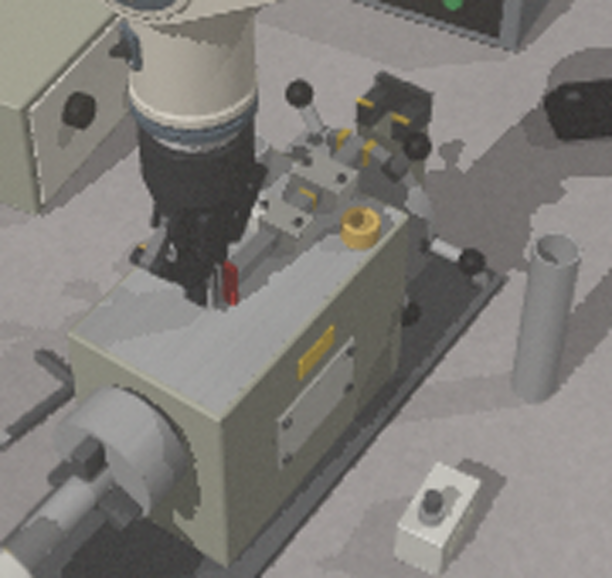

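View pics/wrist_h.png

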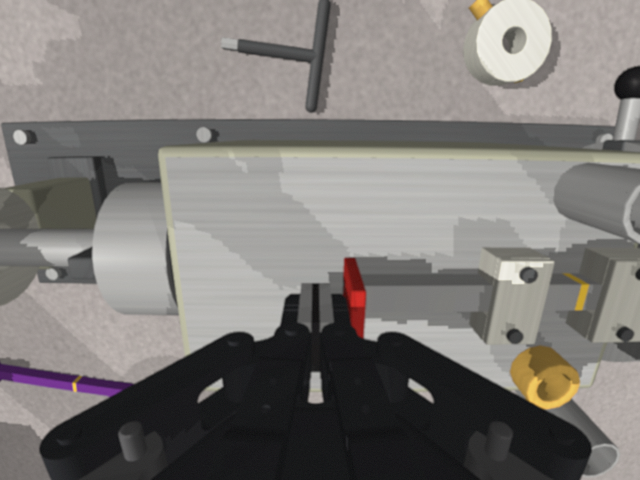

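```bash
python3 -m creep '[[[0.003,0,0],[0,0,0]],[[0.006,0,0],[0,0,0]],[[0.009,0,0],[0,0,0]],[[0.012,0,0],[0,0,0]]]';python3 -m creep '[[[0.003,0,0],[0,0,0]],[[0.006,0,0],[0,0,0]],[[0.009,0,0],[0,0,0]],[[0.012,0,0],[0,0,0]]]';python3 -m creep '[[[0.003,0,0],[0,0,0]],[[0.006,0,0],[0,0,0]],[[0.009,0,0],[0,0,0]],[[0.012,0,0],[0,0,0]]]';python3 where.py; python3 look.py i side wrist
```

```text
t: 10.55
position: [0.5675, 0.0186, 0.2102]
ee_rot: [-0.0, -0.661, 0.751, 0.0]
ft_force: [0.4, 2.5, 0.8]
width: -0.0001
t: 10.88
position: [0.5659, 0.0066, 0.2102]
ee_rot: [-0.0, -0.661, 0.751, 0.0]
ft_force: [0.5, 2.4, 0.4]
width: -0.0003
t: 11.22
position: [0.5644, -0.0053, 0.2102]
ee_rot: [-0.0, -0.661, 0.751, 0.0]
ft_force: [0.4, 2.0, 0.2]
width: -0.0001
t 11.22 TCP rot frame [-0.0003  0.1056  0.2102] F [0.4 2.  0.2] w -0.0001 q [-0.01  0.28  1.79 -0.    1.07  1.69]
[[-0. -1. -0.]
 [-1.  0. -0.]
 [ 0.  0. -1.]]
```

View pics/side_i.png

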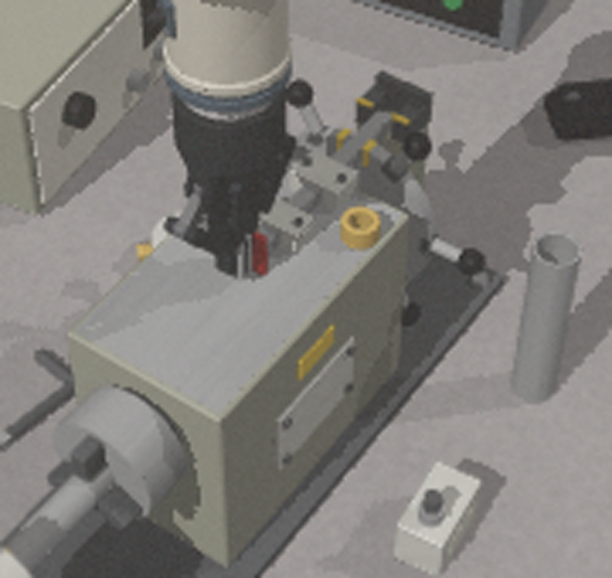

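View pics/wrist_i.png

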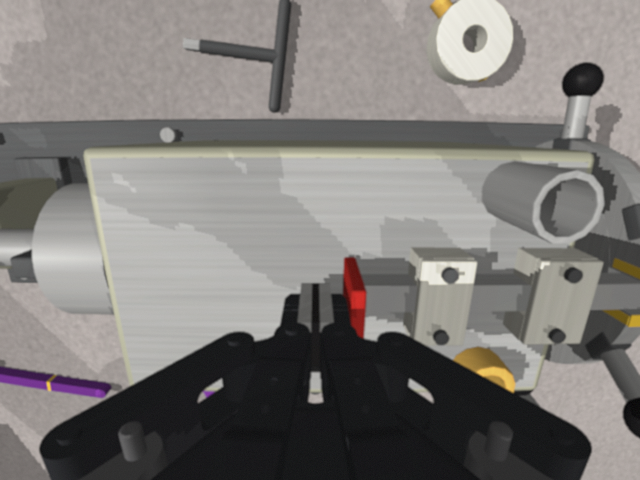

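Bar is through the slot and its nose enters the fork at about (385,125); force is a steady 2 N. About 20 mm remains, so I go slower.

```bash
python3 -m creep '[[[0.002,0,0],[0,0,0]],[[0.004,0,0],[0,0,0]],[[0.006,0,0],[0,0,0]],[[0.008,0,0],[0,0,0]],[[0.01,0,0],[0,0,0]],[[0.012,0,0],[0,0,0]]]';python3 -m creep '[[[0.001,0,0],[0,0,0]],[[0.002,0,0],[0,0,0]]]';python3 -m creep '[[[0.001,0,0],[0,0,0]],[[0.002,0,0],[0,0,0]]]'; python3 where.py; python3 look.py j side wrist
```

```text
t: 11.82
position: [0.563, -0.017, 0.2103]
ee_rot: [0.0, -0.661, 0.751, 0.0]
ft_force: [0.8, 2.2, 0.7]
width: -0.0001
t: 11.98
position: [0.5628, -0.019, 0.2103]
ee_rot: [0.0, -0.661, 0.751, -0.0]
ft_force: [0.9, 2.1, 0.3]
width: -0.0001
t: 12.15
position: [0.5625, -0.0209, 0.2103]
ee_rot: [0.0, -0.661, 0.751, 0.0]
ft_force: [-0.4, 2.3, 0.2]
width: -0.0002
t 12.15 TCP rot frame [-0.0003  0.0899  0.2103] F [-0.4  2.3  0.2] w -0.0002 q [-0.04  0.28  1.79  0.    1.07  1.66]
[[-0. -1.  0.]
 [-1.  0.  0.]
 [-0. -0. -1.]]
```

View pics/side_j.png

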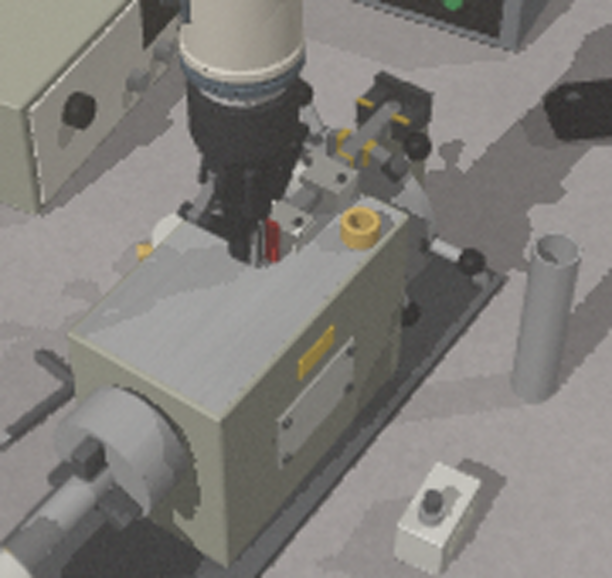

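```bash
for i in 1; do python3 -m creep '[[[0.001,0,0],[0,0,0]],[[0.001,0,0],[0,0,0]]]' | grep -E "pos|force"; python3 -m creep '[[[0.001,0,0],[0,0,0]],[[0.001,0,0],[0,0,0]]]' | grep -E "pos|force"; python3 -m creep '[[[0.001,0,0],[0,0,0]],[[0.001,0,0],[0,0,0]]]' | grep -E "pos|force"; done; python3 where.py
```

```text
position: [0.5624, -0.0219, 0.2103]
ft_force: [0.3, 0.6, 0.2]
position: [0.5622, -0.0229, 0.2103]
ft_force: [-0.4, 1.5, 0.5]
position: [0.5621, -0.0239, 0.2103]
ft_force: [0.5, 2.5, 1.2]
t 12.75 TCP rot frame [-2.000e-04  8.690e-02  2.103e-01] F [0.5 2.5 1.2] w 0.0001 q [-0.05  0.28  1.79 -0.    1.07  1.65]
[[-0. -1.  0.]
 [-1.  0. -0.]
 [ 0. -0. -1.]]
```

```bash
python3 -m creep '[[[0.001,0,0],[0,0,0]],[[0.001,0,0],[0,0,0]]]' | grep -E "pos|force"; python3 -m creep '[[[0.001,0,0],[0,0,0]],[[0.001,0,0],[0,0,0]]]' | grep -E "pos|force"; python3 where.py
```

```text
position: [0.5621, -0.0242, 0.2103]
ft_force: [0.4, 6.0, 1.4]
position: [0.5621, -0.0243, 0.2104]
ft_force: [0.4, 11.2, 0.2]
t 13.08 TCP rot frame [-2.000e-04  8.650e-02  2.104e-01] F [ 0.4 11.2  0.2] w -0.0003 q [-0.05  0.28  1.79  0.    1.07  1.65]
[[-0.001 -1.     0.   ]
 [-1.     0.001  0.003]
 [-0.003 -0.    -1.   ]]
```

The position stopped advancing and force rose from 2 N to 11 N, at the y where I expected the stop. I back off and go up.

```bash
python3 -m creep '[[[-0.003,0,0],[0,0,0]],[[-0.01,0,0],[0,0,0]],[[-0.025,0,0],[0,0,0]],[[-0.03,0,-0.01],[0,0,0]],[[-0.03,0,-0.04],[0,0,0]],[[-0.03,0,-0.07],[0,0,0]],[[-0.03,0,-0.1],[0,0,0]],[[0,0,-0.13],[0,0,0]],[[0.03,0,-0.13],[0,0,0]],[[0.03,0,-0.13],[0,0,0]]]'; python3 where.py; python3 look.py k side wrist
```

```text
t: 13.92
position: [0.5585, -0.0594, 0.3434]
ee_rot: [0.001, -0.66, 0.751, -0.003]
ft_force: [-0.4, -0.1, -0.5]
width: -0.0004
t 13.92 TCP rot frame [0.0006 0.0513 0.3434] F [-0.4 -0.1 -0.5] w -0.0004 q [-0.11  0.16  1.64 -0.    1.34  1.59]
[[-0.001 -1.     0.005]
 [-1.     0.001 -0.003]
 [ 0.003 -0.005 -1.   ]]
```

View pics/side_k.png

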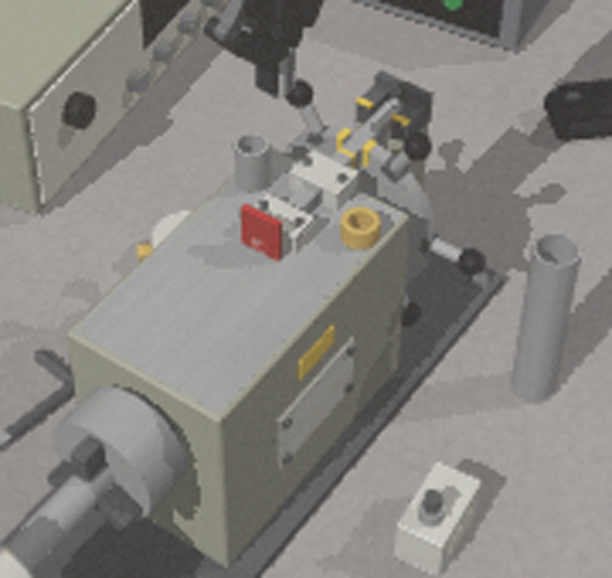

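View pics/wrist_k.png

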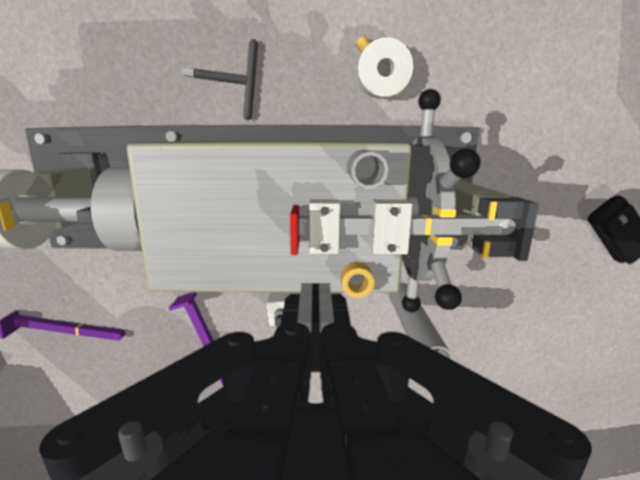

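Run:
```python
from ang import *
from station import telemetry
s_=telemetry.state()
k=lambda u,v:(u/3.4+230,v/3.4+170)
uv=np.array([k(242,206),k(281,226),k(243,237),k(281,258)]).ravel()
f=lambda q:proj("side",rot2w(*X,[(.017,q[0],.238),(-.017,q[0],.238),(.017,q[0],.20),(-.017,q[0],.20)])).ravel()-uv
r=least_squares(f,[.07]);print("plate y",r.x,r.fun.round(1))
print(ang([(300,94,30),(417,146,-30),(472,262,-90)]), wproj(s_,rot2w(*X,[[0,-.122,.212],[0,-.122,.205],[0,.072,.238]])))
a=cv2.imread("pics/wrist_k.png")[180:280,400:550];cv2.imwrite("pics/wk2.png",cv2.resize(a,None,fx=5,fy=5,interpolation=cv2.INTER_CUBIC))
```

```text
plate y [0.07006719] [ 0.3 -0.3 -0.  -0.6  0.3  1.1  0.   0.5]
(array([0.01157873]), array([-0.1, -0.3,  0.3, -0. , -0.2, -0.3])) [[518.24646894 227.64015897]
 [513.70300381 225.51470865]
 [292.22372917 237.12382629]]
```

View pics/wk2.png

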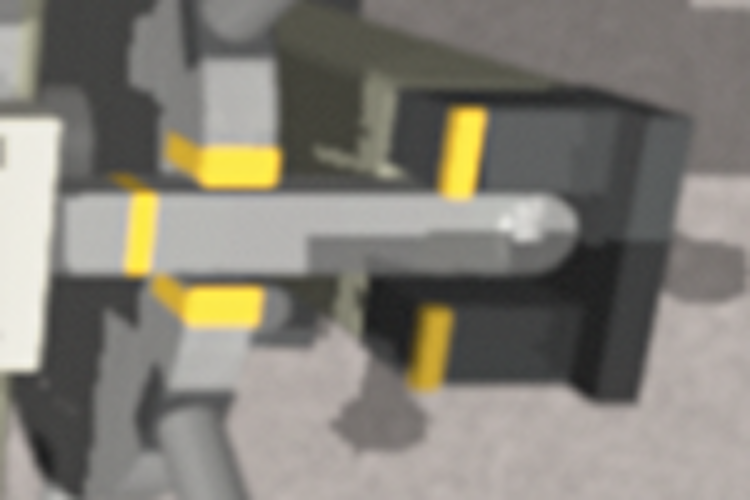

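The nose tip is at (515,225) in the wrist view; the stop point projects to (514–518, 225–228). The bar lies centred in the slot, the plate's back is at y ≈ 0.070 (0.072 expected) and the disc at about 0.01 rad. The arm is well clear, so I hand in.

```bash
python3 -m creep '[[[0,0,-0.02],[0,0,0]],[[0,0,-0.03],[0,0,0]],[[0,0,-0.03],[0,0,0]],[[0,0,-0.03],[0,0,0]]]'; python3 -c "
from station import hand_in; print(hand_in())"
```

```text
t: 14.35
position: [0.5583, -0.0549, 0.3704]
ee_rot: [0.0, -0.661, 0.75, -0.0]
ft_force: [-0.3, -0.3, -1.3]
width: 0.0003
the job is handed in; nothing more can be done
None
```

I turned the disc from about 0.37 rad to within 0.02 rad of upright by pushing the near handle. I then pushed the bar by its red thumb plate through the slot until it met the keeper's stop, and handed the job in at about 14 s of the 48 s.

- **Force:** it took 2–3 N on the way through and rose to 11 N at the stop, where I ended the push.
- **Bar:** the nose tip in the wrist picture lies within about 2 px of where the stop projects. The thumb plate's back measured y ≈ 70 mm against 72 mm expected, which is within calibration error.
- **Disc:** about 0.01 rad off upright with the bar in the slot.
- **Bystanders:** those in the last pictures look where they were, judged by eye only.
- **Arm:** lifted clear, with the fingertips about 0.37 m up.

No check failed. The only disagreement was between two readings of the disc angle just before the bar was pushed, 0.019 rad from the side camera and 0.031 rad from the wrist camera. Both were well inside the 0.07 rad that the nose pulls in.

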